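# Clamp a sample carrier in a card press

## Task

Push the sample carrier fully home under the card press, against its end stop. Then tighten the press's bar knob clockwise (seen from above) until its resistance rises sharply, and from there give it one further eighth of a turn (about 45 degrees) and no more, so the foot holds the carrier firmly without cracking it. Let go and leave the things standing around undisturbed.

Things in the scene. Friction and masses are not known exactly. Their poses are not given: they have to be found in the camera images.
- press: Aluminium and white card press fixed to the counter. Origin on the counter under the screw axis, z up, +x = push-in direction. Base x -100..70, y +-58, 12 mm high; guide strips x -58..42, 8 mm high, inner faces 54 apart; end stop face at x = 36. Pillars at y +-46; bridge x +-22, y +-55, 50 to 62 mm above the counter; on it a collar (38 across, top at 68) and the knob.
- carrier: White plastic sample carrier, loose, 90 g, lying on the press base (12 mm up) between the guides: tray 120 (x) x 50 x 12 mm, origin at centre of underside, x as the press's. A finger tab stands on its front end (x -60..-50), 36 wide, top 36 mm above the underside. Starts 15 to 40 mm out; fully home its origin is at press x = -24 mm. Slides with about 0.5 N.
- knob_grip (a point): Middle of the black bar knob's grip, on the screw axis, 95 mm above the counter; turns with the knob. Bar 52 long (point x), 14 thick (y), from 17 below to 13 above this point. Clockwise from above tightens. Turns freely (0.08 N m) for 0.4 to 2.4 rad, not told by the bar's direction; then within 0.08 rad (shaft give) torque climbs to 0.45 N m, then grows 0.1 per rad. Stays tight when let go.
- foot: Steel pressure foot under the bridge on the screw axis, a disc 30 mm across, 8 thick; origin at the centre of its underside. It hangs just clear of the carrier's top and stays there while the knob turns freely, since the screw runs inside the bridge; where the knob's resistance steps up the screw meets the foot, and from there a spring presses it harder onto the carrier.
- tip_box: Bystander: blue box of pipette tips, 110 by 75 mm, 51 mm high, origin under its centre. To be left alone.
- reagent: Bystander: amber bottle, 52 mm across, 110 mm high, origin under its centre. To be left alone.
- beaker: Bystander: white cup, 70 mm across the rim, 75 mm high, origin under its centre. To be left alone.
Not all that is in view belongs to the job. Several things have the shape of the press; the one meant has the colours described above.

How it is judged:
By the outcome, as a careful person would: the job done as asked, in the order asked, and still so for the second after the job is handed in, with the robot touching nothing.
It also fails if it takes over 72 s, if anything falls off the work surface, if the arm or the gripper's body presses on something with over 40 N, if the wrist force passes 120 N, or if a joint passes its speed limit or range.

## Robot

A 7-joint arm with a two-finger parallel gripper is mounted at the origin on the work surface. World frame = base frame: x ahead of the robot, y to its left, z up, the work surface at z = 0. Lengths are in m, angles in rad, forces in N, time in s.
With the tool pointing down it reaches from about 0.4 to 0.85 m from the base axis. Payload 4.5 kg.
Tool frame: the origin (TCP) lies midway between the tips of the shut fingers; the grasp point (between the pads) lies 19 mm behind it; z points along the fingers, y is the line along which they close (so a half turn about z gives the same grasp; the last joint's range is limited). The gripper opens to 88 mm and grips with 3 to 60 N. Pads are 18 mm wide; open, the fingers measure 123 mm over their backs; the gripper's body (75 mm by 187 mm) begins 45 mm behind the grasp point.
Start: joints at [1.15, 0.689, -0.195, 1.565, 0.157, 0.902, -0.215], TCP at [0.275, -0.561, 0.239] pointing down, gripper open.
Joint ranges: [-3.01, 3.01], [-0.46, 2.08], [-1.47, 1.51], [0.13, 2.56], [-1, 4.14], [0.04, 2.09], [-2.66, 2.66]. Speed limits (rad/s): [2.57, 2.57, 3.14, 3.14, 3.14, 3.14, 3.14].

## Interface

Orientations are given as a unit quaternion [x, y, z, w].
In Python, from plant import r gives the robot as it stands.
- The arm moves only by the tool carry_out, never from a script. Its argument "plan" is a list of rows, each an object with "rot": the turn, a rotation vector about the tool's x, y, z in rad, a list of three; "xyz": the shift along the tool's x, y, z in m, a list of three; "grip": the closure in counts, from 0 (fully open) to 255 (shut). In form: [{"rot": [wx, wy, wz], "xyz": [dx, dy, dz], "grip": grip}, ...]. A call has 1 to 8 rows; each row is the pose to reach, as a shift and turn from the pose commanded when the call began, along the tool's axes at that moment; what a row does not reach only later rows make up. A row lasts 1/12 s, in which the tool goes at most 41.7 mm and 7.16 degrees, less where a joint would pass 70% of its speed; a pose out of reach is approached as far as the arm can. A call with a gripper value outside its range is refused whole. The fingers move at their own pace and stop on an object; "squeeze" is the grip in N (left out, the last holds). Time passes only in rows, so rows that repeat a pose let the fingers close. It gives the time, the measured TCP pose, the force, the opening and the grip force at its end, in the units of the state.
- r.get_state(): the state, without advancing time (a new reading comes with each control period).
- r.snapshot(name): name is "side" or "top"; returns the picture (384x512x3 uint8, red, green, blue); there is no depth.
- r.camera_params(name): a dict with "fx", "fy", "cx", "cy" (pixels), "position" and "attitude" of the camera in the world. Camera axes: x right, y down, z forward; pixel columns grow to the right and rows downward; lengths in m; the calibration is good to about 2 mm. A picture is of the moment at which its call begins. camera_params takes no time and is no camera call.
- r.finish_job(): hands the job in; it is judged then, once.
The state is a dict: "clock": time; "q": joint angles; "qd": joint speeds; "joint_torque": joint torques, N m; "tool_pos": TCP position; "eef_rot": TCP orientation; "contact_force": force on the tool from outside, world axes, zero at the start; "moment": the same for the moment, N m; "opening": opening from 0.0 (shut) to 1.0 (fully open); "finger_force": force on a finger pad.
Only numpy, scipy, OpenCV 4.12 (cv2) and the standard library are available. Lean on these libraries where they do the work, as an engineer would, in place of code of your own. Each camera call takes 0.05 s, during which the arm holds its last target. There are 200 camera calls.

## Working session

There is one attempt and no reset: what is moved stays moved. The work goes in short steps, Python scripts to look and compute and a tool call to move; the robot and the scene stay as the last step left them, time stands still between calls to the robot, and variables do not carry over. Pictures are saved under pics/ and viewed, at most 10 in all, crops included, and the job is handed in when it is done.

Besides the shell and the picture viewer there is one more tool, called as name([rows], argument=value, ...), one row to a line, values as JSON. carry_out: Moves the arm, as the interface text tells. Its arguments: {"type":"object","properties":{"plan":{"type":"array"},"squeeze":{"type":"number"}},"required":["plan"]}

```bash
mkdir -p pics; ls
python3 - <<'E'
from plant import r
import cv2
for n in("side","top"):
    p=r.snapshot(n); cv2.imwrite(f"pics/{n}0.png",p[:,:,::-1]); print(n,r.camera_params(n))
print(r.get_state())
E
```

```text
pics
side {'fx': 394.40788644628583, 'fy': 394.40788644628583, 'cx': 260.0536436813571, 'cy': 193.00258673504058, 'position': array([-0.13212752,  0.66754334,  0.93449208]), 'attitude': array([-0.35427245,  0.83879806, -0.38091171,  0.16067083])}
top {'fx': 383.1195694192484, 'fy': 383.1195694192484, 'cx': 251.65363038070214, 'cy': 186.7945802998821, 'position': array([0.40435845, 0.00501299, 1.20728663]), 'attitude': array([-0.69849396,  0.71189818, -0.05026815,  0.05272838])}
{'clock': 0.1, 'q': array([ 1.14981714,  0.68988348, -0.19452756,  1.56624705,  0.15731733,
        0.90251284, -0.21512703]), 'qd': array([-6.23048274e-04,  1.37166797e-04,  1.78718782e-04, -2.82702920e-03,
        8.64158088e-04, -9.48167230e-05, -1.31749823e-03]), 'joint_torque': array([-3.70295020e-03, -5.28501749e+01, -1.27163518e+00, -1.53834790e+01,
       -5.25413838e-02,  2.08928934e-03,  5.04223522e-05]), 'tool_pos': array([ 0.27424666, -0.56097701,  0.23799894]), 'eef_rot': array([ 9.74250341e-01,  2.25467482e-01, -2.51390449e-04, -7.89663435e-04]), 'contact_force': array([ 0.01458509,  0.31395244, -0.70589597]), 'moment': array([-0.02472287,  0.01961895, -0.01045126]), 'finger_force': 0.0, 'opening': 1.0003541406064378}
```

View pics/side0.png

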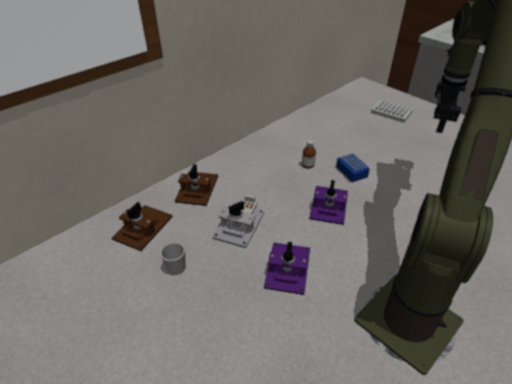

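View pics/top0.png

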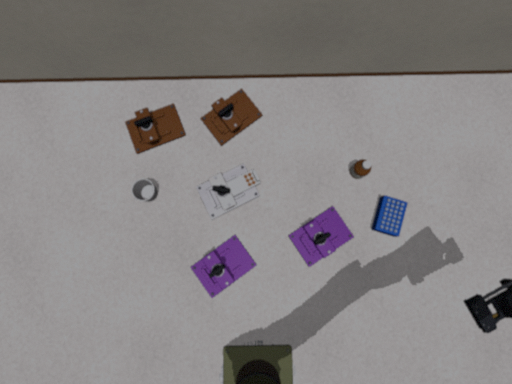

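Side and top views show five press shapes. In the top view they are brown at (155,128) and (231,117), purple at (223,266) and (321,237), and aluminium/white at (228,191). Only the last has the described colours, so I'll confirm it in a crop.

Run:
```python
import cv2,numpy as np
a=cv2.imread("pics/top0.png")[155:225,190:270]; b=cv2.imread("pics/side0.png")[185:255,205:275]
z=lambda i,k:cv2.resize(i,None,fx=k,fy=k,interpolation=cv2.INTER_CUBIC)
cv2.imwrite("pics/c1.png",cv2.resize(a,(800,600)) if 0 else z(a,8)); cv2.imwrite("pics/c2.png",z(b,8))
```

```text
(no output)
```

View pics/c1.png

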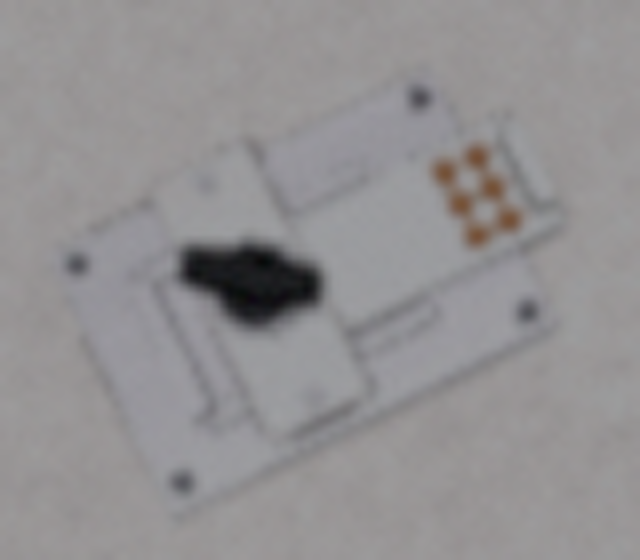

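View pics/c2.png

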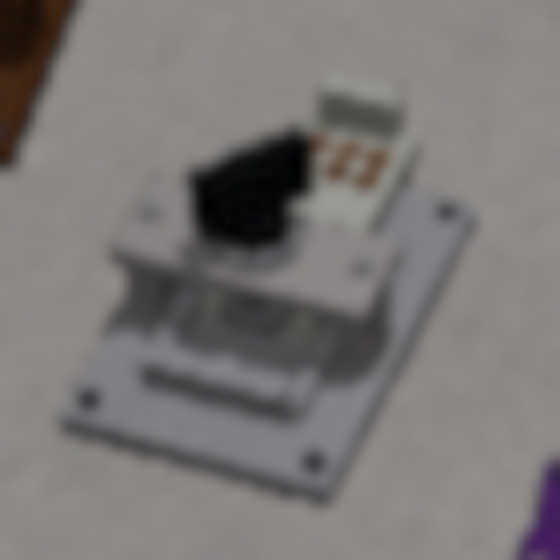

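The crops confirm it: light aluminium base, white bridge, white carrier with brown wells, tab at upper right, and black knob around (252,283) in the crop. In the top crop the bridge screws are at (207,183) and (315,395), and the base screws at (77,263), (183,483), (527,311) and (418,97).

```bash
cat > h.py <<'E'
import numpy as np,cv2
from scipy.spatial.transform import Rotation as R
from plant import r
def ray(n,uv):
    c=r.camera_params(n); d=np.array([(uv[0]-c['cx'])/c['fx'],(uv[1]-c['cy'])/c['fy'],1])
    return c['position'],R.from_quat(c['attitude']).apply(d)
def atz(n,uv,z):
    p,d=ray(n,uv); return p+d*(z-p[2])/d[2]
def proj(n,X):
    c=r.camera_params(n); q=R.from_quat(c['attitude']).inv().apply(np.asarray(X)-c['position'])
    return np.c_[q[:,0]/q[:,2]*c['fx']+c['cx'],q[:,1]/q[:,2]*c['fy']+c['cy']]
def iou(n,mask,o,c,th,k=8):   # bar box at grip point c, yaw th; o,k: crop origin and scale
    B=np.array([[x,y,z] for x in(-.026,.026) for y in(-.007,.007) for z in(-.017,.013)])@R.from_euler('z',th).as_matrix().T+c
    p=(proj(n,B)-o+.5)*k; m=np.zeros_like(mask); cv2.fillConvexPoly(m,cv2.convexHull(p.astype(np.int32)),1)
    return (m&mask).sum()/(m|mask).sum()
def bar(imgs,c):
    out={}
    for n,(o,im) in imgs.items():
        mask=(cv2.cvtColor(im,cv2.COLOR_BGR2GRAY)<75).astype(np.uint8)
        out[n]=max((max((iou(n,mask,np.array(o),np.array([c[0]+dx,c[1]+dy,.095]),t),round(float(t),3),dx,dy) for dx in(-.004,0,.004) for dy in(-.004,0,.004)) for t in np.arange(0,np.pi,.04)))
    return out
E
python3 - <<'E'
from h import *
T=lambda p:(190+(p[0]+.5)/8-.5,155+(p[1]+.5)/8-.5); S=lambda p:(205+(p[0]+.5)/8-.5,185+(p[1]+.5)/8-.5)
b=[atz("top",T(p),.0125) for p in((77,263),(183,483),(527,311),(418,97))]
d=(b[0]+b[1]-b[2]-b[3])/2; yaw=np.arctan2(d[1],d[0]); print("base",np.mean(b,0),"yaw",yaw,"len",np.linalg.norm(d))
t=[atz("top",T(p),.062) for p in((207,183),(315,395))]; s=[atz("side",S(p),.062) for p in((148,213),(363,268))]
for x in(t,s): print(np.mean(x,0), np.arctan2(*(x[0]-x[1])[:2][::-1]), np.linalg.norm(x[0]-x[1]))
u=np.r_[np.cos(yaw),np.sin(yaw),0]; print("axis from base",np.mean(b,0)+.015*u)
sb=[atz("side",S(p),.0125) for p in((447,210),(88,400),(314,461))]; print("side base",sb[0],sb[2]); print("yaw side",np.arctan2(*(sb[2]-sb[0])[:2][::-1]),"top same",b)
print("tab outer top edge, top cam",[(atz("top",T(p),.048)-np.mean(t,0))[:2]@u[:2] for p in((505,115),(562,212))])
c=(np.mean(t,0)+np.mean(s,0))/2
print(bar({"top":((190,155),cv2.imread("pics/c1.png")),"side":((205,185),cv2.imread("pics/c2.png"))},c))
# travel in tool axes
st=r.get_state(); A=R.from_quat(st['eef_rot']); print("tool axes",A.as_matrix().round(3).tolist())
E
```

```text
base [0.56947557 0.0845348  0.0125    ] yaw 2.01531914864083 len 0.15002298076173387
[0.56261139 0.09667201 0.062     ] 0.45769557130933924 0.09086051575352182
[0.56079582 0.09742012 0.062     ] 0.4540174834703718 0.09180951263395395
axis from base [0.56302517 0.09807704 0.0125    ]
side base [ 0.55711721 -0.0053293   0.0125    ] [0.49223069 0.13004499 0.0125    ]
yaw side 2.0177569631191536 top same [array([0.58097652, 0.17299038, 0.0125    ]), array([0.49346068, 0.13152237, 0.0125    ]), array([ 0.55848654, -0.00396419,  0.0125    ]), array([0.64497856, 0.03759065, 0.0125    ])]
tab outer top edge, top cam [np.float64(-0.1133792495003341), np.float64(-0.11599606216723095)]
{'top': (np.float64(0.6967040673211781), 1.4, 0, 0), 'side': (np.float64(0.28965146170861483), 1.52, -0.004, 0.004)}
tool axes [[0.898, 0.439, -0.001], [0.439, -0.898, 0.001], [-0.0, -0.002, -1.0]]
```

Press axis is at (0.562, 0.097) with yaw 2.02. The tab's outer face is at press x ≈ -115 mm, so the carrier has about 31 mm to travel. Now going to the front of the tab with the gripper shut and turned 90°.

carry_out([
  {"rot": [0,0,-1.563],"xyz": [0.547,-0.31,0],"grip": 255},
  {"rot": [0,0,-1.563],"xyz": [0.547,-0.31,0],"grip": 255},
  {"rot": [0,0,-1.563],"xyz": [0.547,-0.31,0],"grip": 255},
  {"rot": [0,0,-1.563],"xyz": [0.547,-0.31,0],"grip": 255},
  {"rot": [0,0,-1.563],"xyz": [0.547,-0.31,0],"grip": 255},
  {"rot": [0,0,-1.563],"xyz": [0.547,-0.31,0],"grip": 255},
  {"rot": [0,0,-1.563],"xyz": [0.547,-0.31,0],"grip": 255},
  {"rot": [0,0,-1.563],"xyz": [0.547,-0.31,0],"grip": 255},
], squeeze=20)

```text
clock: 0.77
tool_pos: [0.4634, -0.2847, 0.2386]
eef_rot: [0.745, 0.667, -0.0, -0.0]
contact_force: [1.0, -0.1, -0.5]
opening: 0.42
finger_force: 0.0
```

```bash
cat >> h.py <<'E'
AX=np.array([.562,.0973]); YAW=2.02
def rel(x,y,z,tyaw=None):
    "shift/turn in tool axes to world TCP x,y,z and tool-y yaw tyaw, pointing down"
    s=r.get_state(); A=R.from_quat(s['eef_rot']); print("t",s['clock'],"pos",s['tool_pos'].round(4),"F",s['contact_force'].round(2),"M",s['moment'].round(3),"op",round(s['opening'],3),"q",s['q'].round(2))
    print("xyz",A.inv().apply(np.array([x,y,z])-s['tool_pos']).round(4))
    Y=A.as_matrix()[:,1]; print("tool-y yaw",np.arctan2(Y[1],Y[0]).round(4))
    if tyaw is not None:
        ty=np.r_[np.cos(tyaw),np.sin(tyaw),0]; z_=np.r_[0,0,-1.]; B=R.from_matrix(np.c_[np.cross(ty,z_),ty,z_]); print("rot",(A.inv()*B).as_rotvec().round(4))
def press(px,py=0): return AX+[px*np.cos(YAW)-py*np.sin(YAW),px*np.sin(YAW)+py*np.cos(YAW)]
E
python3 -c "
from h import *
rel(*press(-.155),.2,YAW-np.pi/2)"
```

```text
t 0.7667 pos [ 0.4634 -0.2847  0.2386] F [ 1.02 -0.13 -0.48] M [-0.096 -0.087 -0.008] op 0.42 q [ 0.75  0.61 -0.46  1.8   0.36  0.81 -0.  ]
xyz [0.2591 0.1383 0.0385]
tool-y yaw -0.11
rot [-6.000e-04 -1.000e-04 -5.592e-01]
```

carry_out([
  {"rot": [0,0,-0.559],"xyz": [0.259,0.138,0.038],"grip": 255},
  {"rot": [0,0,-0.559],"xyz": [0.259,0.138,0.038],"grip": 255},
  {"rot": [0,0,-0.559],"xyz": [0.259,0.138,0.038],"grip": 255},
  {"rot": [0,0,-0.559],"xyz": [0.259,0.138,0.038],"grip": 255},
  {"rot": [0,0,-0.559],"xyz": [0.259,0.138,0.038],"grip": 255},
  {"rot": [0,0,-0.559],"xyz": [0.259,0.138,0.038],"grip": 255},
  {"rot": [0,0,-0.559],"xyz": [0.259,0.138,0.038],"grip": 255},
  {"rot": [0,0,-0.559],"xyz": [0.259,0.138,0.038],"grip": 255},
])

```text
clock: 1.43
tool_pos: [0.6328, -0.0345, 0.2]
eef_rot: [0.53, 0.848, 0.004, -0.001]
contact_force: [-0.3, 0.6, 0.5]
opening: 0.004
finger_force: 0.0
```

```bash
python3 -c "
from h import *
rel(*press(-.155),.032,YAW-np.pi/2)"
```

```text
t 1.4333 pos [ 0.6328 -0.0345  0.2   ] F [-0.34  0.55  0.55] M [ 0.09  -0.108 -0.012] op 0.004 q [ 0.28  0.79 -0.56  1.57  0.48  0.92  0.02]
xyz [-0.0066 -0.0075  0.1679]
tool-y yaw 0.4532
rot [ 0.0058 -0.0064  0.004 ]
```

carry_out([
  {"rot": [0.006,-0.006,0.004],"xyz": [-0.007,-0.007,0.14],"grip": 255},
  {"rot": [0.006,-0.006,0.004],"xyz": [-0.007,-0.007,0.14],"grip": 255},
  {"rot": [0.006,-0.006,0.004],"xyz": [-0.007,-0.007,0.14],"grip": 255},
  {"rot": [0.006,-0.006,0.004],"xyz": [-0.007,-0.007,0.14],"grip": 255},
  {"rot": [0.006,-0.006,0.004],"xyz": [-0.007,-0.007,0.168],"grip": 255},
  {"rot": [0.006,-0.006,0.004],"xyz": [-0.007,-0.007,0.168],"grip": 255},
  {"rot": [0.006,-0.006,0.004],"xyz": [-0.007,-0.007,0.168],"grip": 255},
])

```text
clock: 2.02
tool_pos: [0.6253, -0.0546, 0.0316]
eef_rot: [0.536, 0.844, -0.005, -0.0]
contact_force: [0.7, 0.4, 0.0]
opening: 0.002
finger_force: 0.0
```

```bash
python3 -c "
from h import *
rel(*press(-.093),.032,YAW-np.pi/2)
for n in('top','side'): 
    p=r.snapshot(n)[:,:,::-1]; cv2.imwrite(f'pics/{n}1.png',p)
    u,v=proj(n,[[.59,.04,.04]])[0].astype(int); cv2.imwrite(f'pics/{n}1c.png',cv2.resize(p[v-40:v+40,u-50:u+50],None,fx=7,fy=7,interpolation=2)); print(u,v)"
```

```text
t 2.0167 pos [ 0.6253 -0.0546  0.0316] F [0.67 0.37 0.02] M [-0.004 -0.117 -0.005] op 0.002 q [ 0.23  1.   -0.42  1.67  0.64  0.62 -0.11]
xyz [ 0.0714  0.0082 -0.0008]
tool-y yaw 0.4392
rot [-0.0092  0.0046 -0.01  ]
241 182
243 206
```

View pics/side1c.png

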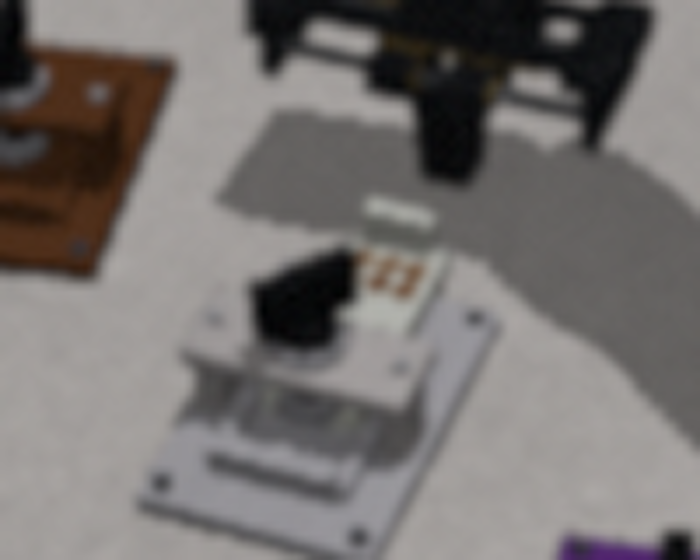

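The shut fingers stand behind the tab (tab at crop (400,212), fingertips at (445,175)). They are a few mm off centre sideways, which I'll correct while pushing.

carry_out([
  {"rot": [0,0,-0.005],"xyz": [0.015,0.006,0],"grip": 255},
  {"rot": [0,0,-0.005],"xyz": [0.025,0.006,0],"grip": 255},
  {"rot": [0,0,-0.005],"xyz": [0.032,0.006,0],"grip": 255},
  {"rot": [0,0,-0.005],"xyz": [0.037,0.006,0],"grip": 255},
  {"rot": [0,0,-0.005],"xyz": [0.042,0.006,0],"grip": 255},
  {"rot": [0,0,-0.005],"xyz": [0.047,0.006,0],"grip": 255},
  {"rot": [0,0,-0.005],"xyz": [0.052,0.006,0],"grip": 255},
  {"rot": [0,0,-0.005],"xyz": [0.052,0.006,0],"grip": 255},
])

```text
clock: 2.78
tool_pos: [0.6094, -0.0036, 0.0324]
eef_rot: [0.533, 0.846, -0.004, 0.001]
contact_force: [0.2, -0.2, -0.1]
opening: 0.004
finger_force: 0.0
```

```bash
python3 -c "
from h import *
rel(*press(-.093),.032,YAW-np.pi/2)"
```

```text
t 2.7833 pos [ 0.6094 -0.0036  0.0324] F [ 0.15 -0.23 -0.08] M [-0.019 -0.052  0.022] op 0.004 q [ 0.14  0.98 -0.39  1.73  0.65  0.57 -0.21]
xyz [0.0185 0.001  0.0003]
tool-y yaw 0.4453
rot [-0.0061  0.0052 -0.0038]
```

carry_out([
  {"rot": [0,0,0],"xyz": [0.004,0,0],"grip": 255},
  {"rot": [0,0,0],"xyz": [0.008,0,0],"grip": 255},
  {"rot": [0,0,0],"xyz": [0.011,0,0],"grip": 255},
  {"rot": [0,0,0],"xyz": [0.013,0,0],"grip": 255},
  {"rot": [0,0,0],"xyz": [0.014,0,0],"grip": 255},
  {"rot": [0,0,0],"xyz": [0.014,0,0],"grip": 255},
])

```text
clock: 3.28
tool_pos: [0.6037, 0.0082, 0.0322]
eef_rot: [0.534, 0.846, -0.004, 0.001]
contact_force: [-0.5, -0.2, 1.1]
opening: 0.006
finger_force: 0.0
```

```bash
python3 -c "
from h import *
rel(*press(-.093),.032,YAW-np.pi/2)"
```

```text
t 3.2833 pos [0.6037 0.0082 0.0322] F [-0.46 -0.16  1.08] M [-0.016 -0.136  0.034] op 0.006 q [ 0.12  0.98 -0.38  1.75  0.65  0.55 -0.23]
xyz [0.0054 0.0011 0.0002]
tool-y yaw 0.4445
rot [-0.0062  0.0057 -0.0047]
```

carry_out([
  {"rot": [0,0,0],"xyz": [0.002,0,0],"grip": 255},
  {"rot": [0,0,0],"xyz": [0.004,0,0],"grip": 255},
  {"rot": [0,0,0],"xyz": [0.006,0,0],"grip": 255},
  {"rot": [0,0,0],"xyz": [0.006,0,0],"grip": 255},
  {"rot": [0,0,0],"xyz": [0.006,0,0],"grip": 255},
])

```text
clock: 3.7
tool_pos: [0.6022, 0.0116, 0.0325]
eef_rot: [0.535, 0.845, -0.005, 0.002]
contact_force: [3.2, -4.7, 0.8]
opening: 0.004
finger_force: 2.6
```

```bash
python3 -c "
from h import *
rel(*press(-.093),.032,YAW-np.pi/2)"
```

```text
t 3.7 pos [0.6022 0.0116 0.0325] F [ 3.17 -4.73  0.77] M [-0.89  -0.678  0.042] op 0.004 q [ 0.11  0.98 -0.38  1.75  0.65  0.55 -0.25]
xyz [0.0017 0.001  0.0004]
tool-y yaw 0.4429
rot [-0.0056  0.0085 -0.0063]
```

carry_out([
  {"rot": [0,0,0],"xyz": [0.003,0,0],"grip": 255},
  {"rot": [0,0,0],"xyz": [0.004,0,0],"grip": 255},
  {"rot": [0,0,0],"xyz": [0.004,0,0],"grip": 255},
  {"rot": [0,0,0],"xyz": [0.004,0,0],"grip": 255},
])

```text
clock: 4.03
tool_pos: [0.6021, 0.0116, 0.0328]
eef_rot: [0.536, 0.844, -0.006, 0.004]
contact_force: [5.3, -10.5, 1.4]
opening: 0.009
finger_force: 5.7
```

```bash
python3 -c "
from h import *
rel(*press(-.14),.032,YAW-np.pi/2)
for n in('top','side'): 
    p=r.snapshot(n)[:,:,::-1]; cv2.imwrite(f'pics/{n}2.png',p)
    u,v=proj(n,[[.58,.07,.04]])[0].astype(int); cv2.imwrite(f'pics/{n}2c.png',cv2.resize(p[v-35:v+35,u-40:u+40],None,fx=8,fy=8,interpolation=2)); print(u,v)"
```

```text
t 4.0333 pos [0.6021 0.0116 0.0328] F [  5.32 -10.45   1.36] M [-2.043 -1.211  0.045] op 0.009 q [ 0.1   0.97 -0.37  1.76  0.65  0.54 -0.25]
xyz [-0.0454  0.0015  0.0014]
tool-y yaw 0.4403
rot [-0.0054  0.0134 -0.0088]
231 185
239 212
```

View pics/side2c.png

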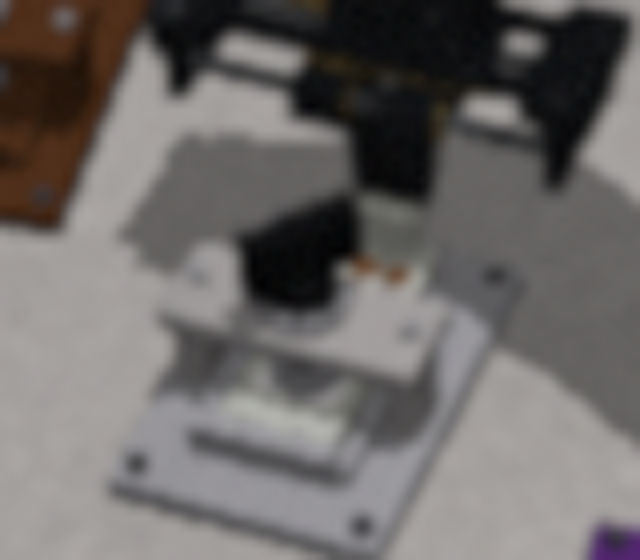

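The carrier's far end shows at the end stop (crop (270,420)). Force rose to 12 N with only 0.1 mm of movement, so it is home. Backing off and rising.

carry_out([
  {"rot": [0,0,0],"xyz": [-0.02,0,0],"grip": 255},
  {"rot": [0,0,0],"xyz": [-0.04,0,0],"grip": 255},
  {"rot": [0,0,0],"xyz": [-0.05,0,-0.02],"grip": 255},
  {"rot": [0,0,0],"xyz": [-0.05,0,-0.06],"grip": 100},
  {"rot": [0,0,0],"xyz": [-0.05,0,-0.1],"grip": 50},
  {"rot": [0,0,0],"xyz": [-0.05,0,-0.14],"grip": 50},
  {"rot": [0,0,0],"xyz": [-0.05,0,-0.14],"grip": 50},
])

```text
clock: 4.72
tool_pos: [0.6257, -0.0245, 0.1802]
eef_rot: [0.534, 0.846, 0.001, 0.005]
contact_force: [1.0, 1.9, 0.9]
opening: 0.286
finger_force: 0.0
```

Run:
```python
from h import *
import h
imgs={"top":((190,155),cv2.imread("pics/c1.png")),"side":((205,185),cv2.imread("pics/c2.png"))}
for n,(o,im) in imgs.items():
    g=cv2.cvtColor(im,cv2.COLOR_BGR2GRAY); nn,l,s,c=cv2.connectedComponentsWithStats((g<60).astype(np.uint8)); 
    k=l[int(283) if n=="top" else 200, 252]; im[l!=k]=255; print(n,s[k],c[k])
print(bar(imgs,AX))
rel(*AX,.14,1.4-np.pi/2)
```

```text
top [ 184  248  134   74 6470] [251.76213292 281.17047913]
side [ 192  133  122  119 9904] [252.09652666 194.39953554]
{'top': (np.float64(0.6662606577344702), 1.36, 0, 0), 'side': (np.float64(0.7678107124284972), 1.6, -0.004, 0)}
t 4.7167 pos [ 0.6257 -0.0245  0.1802] F [1.   1.88 0.85] M [ 0.01  -0.192 -0.03 ] op 0.286 q [ 0.25  0.8  -0.54  1.62  0.51  0.86 -0.04]
xyz [ 0.1377 -0.0054  0.039 ]
tool-y yaw 0.4446
rot [0.0095 0.0058 0.6154]
```

Both views put the bar near 1.4–1.6 rad, and it will align itself when gripped since it turns freely. Going above the knob.

carry_out([
  {"rot": [0.009,0.006,0.57],"xyz": [0.138,-0.005,0],"grip": 50},
  {"rot": [0.009,0.006,0.57],"xyz": [0.138,-0.005,0],"grip": 50},
  {"rot": [0.009,0.006,0.57],"xyz": [0.138,-0.005,0],"grip": 50},
  {"rot": [0.009,0.006,0.57],"xyz": [0.138,-0.005,0.02],"grip": 50},
  {"rot": [0.009,0.006,0.57],"xyz": [0.138,-0.005,0.03],"grip": 50},
  {"rot": [0.009,0.006,0.57],"xyz": [0.138,-0.005,0.04],"grip": 50},
  {"rot": [0.009,0.006,0.57],"xyz": [0.138,-0.005,0.04],"grip": 50},
  {"rot": [0.009,0.006,0.57],"xyz": [0.138,-0.005,0.04],"grip": 50},
])

```text
clock: 5.38
tool_pos: [0.5574, 0.0944, 0.1311]
eef_rot: [0.75, 0.662, -0.006, -0.003]
contact_force: [-0.7, 0.4, 0.4]
opening: 0.803
finger_force: 0.0
```

```bash
python3 -c "
from h import *
rel(*AX,.077,1.45-np.pi/2)
for n in('side',): 
    p=r.snapshot(n)[:,:,::-1]; cv2.imwrite(f'pics/{n}3.png',p)
    u,v=proj(n,[[.562,.097,.09]])[0].astype(int); cv2.imwrite(f'pics/{n}3c.png',cv2.resize(p[v-35:v+35,u-40:u+40],None,fx=8,fy=8,interpolation=2)); print(u,v)"
```

```text
t 5.3833 pos [0.5574 0.0944 0.1311] F [-0.72  0.4   0.41] M [-0.014 -0.093  0.011] op 0.803 q [-0.06  0.78 -0.32  1.82  0.4   0.62 -0.75]
xyz [0.0038 0.005  0.0541]
tool-y yaw -0.125
rot [-0.0132  0.0056 -0.0042]
235 207
```

View pics/side3c.png

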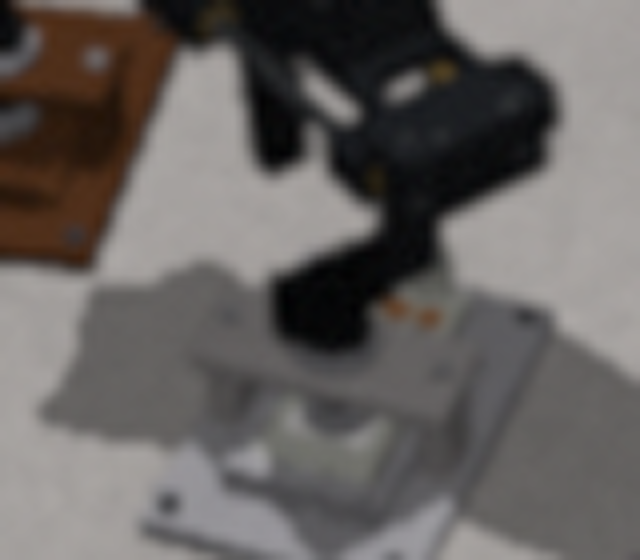

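The fingers straddle the bar (bar at crop (330,290)). Clockwise runs q7 negative (now -0.75), so I'll turn half a turn back first for full tightening range.

carry_out([
  {"rot": [0,0,-0.12],"xyz": [0,0,-0.01],"grip": 50},
  {"rot": [0,0,-0.24],"xyz": [0,0,-0.01],"grip": 50},
  {"rot": [0,0,-0.36],"xyz": [0,0,-0.01],"grip": 50},
  {"rot": [0,0,-0.48],"xyz": [0,0,-0.01],"grip": 50},
  {"rot": [0,0,-0.6],"xyz": [0,0,-0.01],"grip": 50},
  {"rot": [0,0,-0.72],"xyz": [0,0,-0.01],"grip": 50},
  {"rot": [0,0,-0.84],"xyz": [0,0,-0.01],"grip": 50},
  {"rot": [0,0,-0.96],"xyz": [0,0,-0.01],"grip": 50},
])

```text
clock: 6.1
tool_pos: [0.5586, 0.094, 0.1425]
eef_rot: [0.358, 0.934, -0.003, -0.004]
contact_force: [-0.2, -0.4, -0.2]
opening: 0.803
finger_force: 0.0
```

carry_out([
  {"rot": [0,0,-0.12],"xyz": [0,0,0],"grip": 50},
  {"rot": [0,0,-0.24],"xyz": [0,0,0],"grip": 50},
  {"rot": [0,0,-0.36],"xyz": [0,0,0],"grip": 50},
  {"rot": [0,0,-0.48],"xyz": [0,0,0],"grip": 50},
  {"rot": [0,0,-0.6],"xyz": [0,0,0],"grip": 50},
  {"rot": [0,0,-0.72],"xyz": [0,0,0],"grip": 50},
  {"rot": [0,0,-0.84],"xyz": [0,0,0],"grip": 50},
  {"rot": [0,0,-0.96],"xyz": [0,0,0],"grip": 50},
])

```text
clock: 6.77
tool_pos: [0.5586, 0.0939, 0.1424]
eef_rot: [-0.114, 0.994, -0.001, -0.006]
contact_force: [0.3, 0.2, 0.2]
opening: 0.806
finger_force: 0.0
```

```bash
python3 -c "
from h import *
rel(*AX,.077,1.45+np.pi/2)"
```

```text
t 6.7667 pos [0.5586 0.0939 0.1424] F [0.3  0.2  0.18] M [ 0.086 -0.113 -0.068] op 0.806 q [ 0.22  0.88 -0.85  1.8   0.85  0.88  0.76]
xyz [-0.0048  0.0026  0.0654]
tool-y yaw 1.7984
rot [ 0.0062 -0.0105 -1.2224]
```

carry_out([
  {"rot": [0,0,-0.12],"xyz": [0,0,0],"grip": 50},
  {"rot": [0,0,-0.24],"xyz": [0,0,0],"grip": 50},
  {"rot": [0,0,-0.36],"xyz": [0,0,0],"grip": 50},
  {"rot": [0,0,-0.48],"xyz": [0,0,0],"grip": 50},
  {"rot": [0,0,-0.6],"xyz": [0,0,0],"grip": 50},
  {"rot": [0,0,-0.72],"xyz": [0,0,0],"grip": 50},
  {"rot": [0,0,-0.84],"xyz": [0,0,0],"grip": 50},
  {"rot": [0,0,-0.96],"xyz": [0,0,0],"grip": 50},
])

```text
clock: 7.43
tool_pos: [0.5586, 0.0937, 0.1424]
eef_rot: [-0.559, 0.829, 0.002, -0.006]
contact_force: [0.6, -0.1, 0.1]
opening: 0.802
finger_force: 0.0
```

carry_out([
  {"rot": [0,0,-0.12],"xyz": [0,0,0],"grip": 50},
  {"rot": [0,0,-0.22],"xyz": [0,0,0],"grip": 50},
  {"rot": [0,0,-0.22],"xyz": [0,0,0],"grip": 50},
  {"rot": [0,0,-0.22],"xyz": [0,0,0],"grip": 50},
])

```text
clock: 7.77
tool_pos: [0.5583, 0.0941, 0.142]
eef_rot: [-0.644, 0.765, 0.003, -0.006]
contact_force: [0.2, 0.4, -0.5]
opening: 0.803
finger_force: 0.0
```

```bash
python3 -c "
from h import *
rel(*AX,.077,1.45+np.pi/2)"
```

```text
t 7.7667 pos [0.5583 0.0941 0.142 ] F [ 0.19  0.42 -0.48] M [ 0.119 -0.036 -0.015] op 0.803 q [ 0.32  0.99 -1.1   1.8   1.01  1.06  1.79]
xyz [-0.0041 -0.0038  0.065 ]
tool-y yaw 2.9695
rot [ 0.0113 -0.005  -0.0512]
```

carry_out([
  {"rot": [0.011,-0.005,-0.05],"xyz": [-0.004,-0.004,0.02],"grip": 50},
  {"rot": [0.011,-0.005,-0.05],"xyz": [-0.004,-0.004,0.035],"grip": 50},
  {"rot": [0.011,-0.005,-0.05],"xyz": [-0.004,-0.004,0.05],"grip": 50},
  {"rot": [0.011,-0.005,-0.05],"xyz": [-0.004,-0.004,0.06],"grip": 50},
  {"rot": [0.011,-0.005,-0.05],"xyz": [-0.004,-0.004,0.064],"grip": 50},
  {"rot": [0.011,-0.005,-0.05],"xyz": [-0.004,-0.004,0.064],"grip": 50},
  {"rot": [0.011,-0.005,-0.05],"xyz": [-0.004,-0.004,0.064],"grip": 50},
  {"rot": [0.011,-0.005,-0.05],"xyz": [-0.004,-0.004,0.064],"grip": 50},
])

```text
clock: 8.43
tool_pos: [0.5621, 0.0984, 0.0786]
eef_rot: [-0.664, 0.748, 0.0, 0.0]
contact_force: [0.5, 0.4, -0.4]
opening: 0.804
finger_force: 0.0
```

```bash
python3 -c "
from h import *
rel(*AX,.077,1.45+np.pi/2)"
```

```text
t 8.4333 pos [0.5621 0.0984 0.0786] F [ 0.5   0.38 -0.4 ] M [ 0.113 -0.051  0.031] op 0.804 q [ 0.29  1.07 -1.04  1.83  1.14  0.99  1.75]
xyz [ 0.0011 -0.      0.0016]
tool-y yaw 3.0235
rot [-0.0004  0.0005  0.0027]
```

Well placed. Closing gently, then firmly.

carry_out([
  {"rot": [0,0,0],"xyz": [0,0,0],"grip": 255},
  {"rot": [0,0,0],"xyz": [0,0,0],"grip": 255},
  {"rot": [0,0,0],"xyz": [0,0,0],"grip": 255},
  {"rot": [0,0,0],"xyz": [0,0,0],"grip": 255},
  {"rot": [0,0,0],"xyz": [0,0,0],"grip": 255},
  {"rot": [0,0,0],"xyz": [0,0,0],"grip": 255},
  {"rot": [0,0,0],"xyz": [0,0,0],"grip": 255},
  {"rot": [0,0,0],"xyz": [0,0,0],"grip": 255},
], squeeze=15)

```text
clock: 9.1
tool_pos: [0.5626, 0.0979, 0.0778]
eef_rot: [-0.664, 0.748, -0.0, 0.0]
contact_force: [2.7, -0.2, -0.8]
opening: 0.335
finger_force: 15.0
```

carry_out([
  {"rot": [0,0,0],"xyz": [0,0,0],"grip": 255},
  {"rot": [0,0,0],"xyz": [0,0,0],"grip": 255},
  {"rot": [0,0,0],"xyz": [0,0,0],"grip": 255},
  {"rot": [0,0,0],"xyz": [0,0,0],"grip": 255},
], squeeze=55)

```text
clock: 9.43
tool_pos: [0.5628, 0.0983, 0.0793]
eef_rot: [-0.664, 0.748, -0.001, 0.001]
contact_force: [1.8, -2.6, 9.5]
opening: 0.154
finger_force: 57.1
```

```bash
python3 -c "
from h import *
rel(*AX,.077,1.45+np.pi/2); print(r.get_state()['finger_force'])"
```

```text
t 9.4333 pos [0.5628 0.0983 0.0793] F [ 1.77 -2.59  9.48] M [-0.237 -0.373 -0.053] op 0.154 q [ 0.29  1.07 -1.04  1.83  1.14  0.99  1.75]
xyz [0.0011 0.0007 0.0023]
tool-y yaw 3.0233
rot [-0.0021  0.0004  0.0025]
57.08448720630258
```

Gripped flat on the bar (opening 13.6 mm). Now turning clockwise in small steps and reading the torque after each.

```bash
cat > m.py <<'E'
from h import *
s=r.get_state(); Y=R.from_quat(s['eef_rot']).as_matrix()[:,1]
print(round(s['clock'],2),"turned",round((3.0233-np.arctan2(Y[1],Y[0]))%(2*np.pi),4),"Mz",s['moment'].round(3),"F",s['contact_force'].round(1),"q7",s['q'][6].round(2),"q3",s['q'][2].round(2),"op",round(s['opening'],3),s['tool_pos'].round(4))
E
python3 m.py
```

```text
9.43 turned 0.0 Mz [-0.237 -0.373 -0.053] F [ 1.8 -2.6  9.5] q7 1.75 q3 -1.04 op 0.154 [0.5628 0.0983 0.0793]
```

carry_out([
  {"rot": [0,0,0.06],"xyz": [0,0,0],"grip": 255},
  {"rot": [0,0,0.12],"xyz": [0,0,0],"grip": 255},
  {"rot": [0,0,0.12],"xyz": [0,0,0],"grip": 255},
])

```text
clock: 9.68
tool_pos: [0.5629, 0.0983, 0.0793]
eef_rot: [-0.617, 0.787, -0.001, 0.001]
contact_force: [1.7, -1.7, 9.1]
opening: 0.157
finger_force: 57.7
```

```bash
python3 m.py
```

```text
9.68 turned 0.122 Mz [-0.25  -0.425  0.006] F [ 1.7 -1.7  9.1] q7 1.64 q3 -1.02 op 0.157 [0.5629 0.0983 0.0793]
```

carry_out([
  {"rot": [0,0,0.06],"xyz": [0,0,0],"grip": 255},
  {"rot": [0,0,0.12],"xyz": [0,0,0],"grip": 255},
  {"rot": [0,0,0.12],"xyz": [0,0,0],"grip": 255},
])

```text
clock: 9.93
tool_pos: [0.5629, 0.0982, 0.0793]
eef_rot: [-0.569, 0.822, -0.001, 0.001]
contact_force: [0.8, -0.7, 8.6]
opening: 0.158
finger_force: 57.9
```

```bash
python3 m.py
```

```text
9.93 turned 0.242 Mz [-0.23  -0.421  0.005] F [ 0.8 -0.7  8.6] q7 1.53 q3 -1.0 op 0.158 [0.5629 0.0982 0.0793]
```

carry_out([
  {"rot": [0,0,0.06],"xyz": [0,0,0],"grip": 255},
  {"rot": [0,0,0.12],"xyz": [0,0,0],"grip": 255},
  {"rot": [0,0,0.12],"xyz": [0,0,0],"grip": 255},
])

```text
clock: 10.18
tool_pos: [0.563, 0.0982, 0.0793]
eef_rot: [-0.519, 0.855, -0.001, 0.001]
contact_force: [1.9, -1.6, 9.1]
opening: 0.153
finger_force: 57.9
```

```bash
python3 m.py
```

```text
10.18 turned 0.3619 Mz [-0.234 -0.517  0.047] F [ 1.9 -1.6  9.1] q7 1.42 q3 -0.98 op 0.153 [0.563  0.0982 0.0793]
```

carry_out([
  {"rot": [0,0,0.06],"xyz": [0,0,0],"grip": 255},
  {"rot": [0,0,0.12],"xyz": [0,0,0],"grip": 255},
  {"rot": [0,0,0.12],"xyz": [0,0,0],"grip": 255},
])

```text
clock: 10.43
tool_pos: [0.563, 0.0982, 0.0793]
eef_rot: [-0.466, 0.885, -0.001, 0.001]
contact_force: [3.1, -2.8, 9.3]
opening: 0.153
finger_force: 57.9
```

```bash
python3 m.py
```

```text
10.43 turned 0.482 Mz [-0.24  -0.497  0.037] F [ 3.1 -2.8  9.3] q7 1.3 q3 -0.96 op 0.153 [0.563  0.0982 0.0793]
```

carry_out([
  {"rot": [0,0,0.06],"xyz": [0,0,0],"grip": 255},
  {"rot": [0,0,0.12],"xyz": [0,0,0],"grip": 255},
  {"rot": [0,0,0.12],"xyz": [0,0,0],"grip": 255},
])

```text
clock: 10.68
tool_pos: [0.563, 0.0982, 0.0793]
eef_rot: [-0.413, 0.911, -0.001, 0.001]
contact_force: [1.9, -2.0, 9.2]
opening: 0.156
finger_force: 58.0
```

```bash
python3 m.py
```

```text
10.68 turned 0.602 Mz [-0.241 -0.592  0.071] F [ 1.9 -2.   9.2] q7 1.19 q3 -0.94 op 0.156 [0.563  0.0982 0.0793]
```

carry_out([
  {"rot": [0,0,0.06],"xyz": [0,0,0],"grip": 255},
  {"rot": [0,0,0.12],"xyz": [0,0,0],"grip": 255},
  {"rot": [0,0,0.12],"xyz": [0,0,0],"grip": 255},
])

```text
clock: 10.93
tool_pos: [0.5631, 0.0981, 0.0793]
eef_rot: [-0.357, 0.934, -0.001, 0.001]
contact_force: [2.1, -1.6, 8.8]
opening: 0.152
finger_force: 58.0
```

```bash
python3 m.py
```

```text
10.93 turned 0.7221 Mz [-0.27  -0.528  0.072] F [ 2.1 -1.6  8.8] q7 1.08 q3 -0.92 op 0.152 [0.5631 0.0981 0.0793]
```

carry_out([
  {"rot": [0,0,0.06],"xyz": [0,0,0],"grip": 255},
  {"rot": [0,0,0.12],"xyz": [0,0,0],"grip": 255},
  {"rot": [0,0,0.12],"xyz": [0,0,0],"grip": 255},
])

```text
clock: 11.18
tool_pos: [0.5631, 0.0981, 0.0793]
eef_rot: [-0.3, 0.954, -0.001, 0.001]
contact_force: [1.4, -2.1, 9.3]
opening: 0.157
finger_force: 58.0
```

```bash
python3 m.py
```

```text
11.18 turned 0.8422 Mz [-0.255 -0.564  0.103] F [ 1.4 -2.1  9.3] q7 0.97 q3 -0.9 op 0.157 [0.5631 0.0981 0.0793]
```

carry_out([
  {"rot": [0,0,0.06],"xyz": [0,0,0],"grip": 255},
  {"rot": [0,0,0.12],"xyz": [0,0,0],"grip": 255},
  {"rot": [0,0,0.12],"xyz": [0,0,0],"grip": 255},
])

```text
clock: 11.43
tool_pos: [0.5631, 0.0981, 0.0793]
eef_rot: [-0.243, 0.97, -0.001, 0.001]
contact_force: [2.5, -1.8, 8.7]
opening: 0.154
finger_force: 58.0
```

```bash
python3 m.py
```

```text
11.43 turned 0.9621 Mz [-0.277 -0.605  0.056] F [ 2.5 -1.8  8.7] q7 0.87 q3 -0.88 op 0.154 [0.5631 0.0981 0.0793]
```

carry_out([
  {"rot": [0,0,0.06],"xyz": [0,0,0],"grip": 255},
  {"rot": [0,0,0.12],"xyz": [0,0,0],"grip": 255},
  {"rot": [0,0,0.12],"xyz": [0,0,0],"grip": 255},
])

```text
clock: 11.68
tool_pos: [0.5632, 0.098, 0.0793]
eef_rot: [-0.184, 0.983, -0.001, 0.001]
contact_force: [3.0, -1.2, 9.0]
opening: 0.158
finger_force: 58.2
```

```bash
python3 m.py
```

```text
11.68 turned 1.0822 Mz [-0.368 -0.536  0.011] F [ 3.  -1.2  9. ] q7 0.76 q3 -0.86 op 0.158 [0.5632 0.098  0.0793]
```

carry_out([
  {"rot": [0,0,0.06],"xyz": [0,0,0],"grip": 255},
  {"rot": [0,0,0.12],"xyz": [0,0,0],"grip": 255},
  {"rot": [0,0,0.12],"xyz": [0,0,0],"grip": 255},
])

```text
clock: 11.93
tool_pos: [0.5632, 0.098, 0.0793]
eef_rot: [-0.125, 0.992, -0.001, 0.001]
contact_force: [1.9, -1.9, 9.5]
opening: 0.158
finger_force: 58.2
```

```bash
python3 m.py
```

```text
11.93 turned 1.2022 Mz [-0.387 -0.638  0.111] F [ 1.9 -1.9  9.5] q7 0.65 q3 -0.83 op 0.158 [0.5632 0.098  0.0793]
```

carry_out([
  {"rot": [0,0,0.06],"xyz": [0,0,0],"grip": 255},
  {"rot": [0,0,0.12],"xyz": [0,0,0],"grip": 255},
  {"rot": [0,0,0.12],"xyz": [0,0,0],"grip": 255},
])

```text
clock: 12.18
tool_pos: [0.5632, 0.0979, 0.0793]
eef_rot: [-0.065, 0.998, -0.0, 0.001]
contact_force: [1.5, -2.4, 9.1]
opening: 0.154
finger_force: 58.2
```

```bash
python3 m.py
```

```text
12.18 turned 1.3223 Mz [-0.427 -0.559  0.055] F [ 1.5 -2.4  9.1] q7 0.54 q3 -0.81 op 0.154 [0.5632 0.0979 0.0793]
```

carry_out([
  {"rot": [0,0,0.06],"xyz": [0,0,0],"grip": 255},
  {"rot": [0,0,0.12],"xyz": [0,0,0],"grip": 255},
  {"rot": [0,0,0.12],"xyz": [0,0,0],"grip": 255},
])

```text
clock: 12.43
tool_pos: [0.5632, 0.0979, 0.0793]
eef_rot: [-0.005, 1.0, -0.0, 0.001]
contact_force: [1.4, -1.7, 9.8]
opening: 0.153
finger_force: 58.2
```

```bash
python3 m.py
```

```text
12.43 turned 1.4423 Mz [-0.395 -0.596  0.069] F [ 1.4 -1.7  9.8] q7 0.44 q3 -0.78 op 0.153 [0.5632 0.0979 0.0793]
```

carry_out([
  {"rot": [0,0,0.06],"xyz": [0,0,0],"grip": 255},
  {"rot": [0,0,0.12],"xyz": [0,0,0],"grip": 255},
  {"rot": [0,0,0.12],"xyz": [0,0,0],"grip": 255},
])

```text
clock: 12.68
tool_pos: [0.5632, 0.0978, 0.0793]
eef_rot: [0.055, 0.998, -0.0, 0.001]
contact_force: [2.0, -2.1, 9.7]
opening: 0.151
finger_force: 58.2
```

```bash
python3 m.py
```

```text
12.68 turned 1.5623 Mz [-0.428 -0.589  0.036] F [ 2.  -2.1  9.7] q7 0.33 q3 -0.76 op 0.151 [0.5632 0.0978 0.0793]
```

carry_out([
  {"rot": [0,0,0.06],"xyz": [0,0,0],"grip": 255},
  {"rot": [0,0,0.12],"xyz": [0,0,0],"grip": 255},
  {"rot": [0,0,0.12],"xyz": [0,0,0],"grip": 255},
])

```text
clock: 12.93
tool_pos: [0.5632, 0.0978, 0.0793]
eef_rot: [0.115, 0.993, -0.0, 0.001]
contact_force: [2.6, -1.9, 10.6]
opening: 0.154
finger_force: 58.3
```

```bash
python3 m.py
```

```text
12.93 turned 1.6823 Mz [-0.489 -0.563  0.037] F [ 2.6 -1.9 10.6] q7 0.23 q3 -0.73 op 0.154 [0.5632 0.0978 0.0793]
```

carry_out([
  {"rot": [0,0,0.06],"xyz": [0,0,0],"grip": 255},
  {"rot": [0,0,0.12],"xyz": [0,0,0],"grip": 255},
  {"rot": [0,0,0.12],"xyz": [0,0,0],"grip": 255},
])

```text
clock: 13.18
tool_pos: [0.5631, 0.0977, 0.0793]
eef_rot: [0.173, 0.985, -0.0, 0.002]
contact_force: [1.3, -2.4, 9.2]
opening: 0.155
finger_force: 59.2
```

```bash
python3 m.py
```

```text
13.18 turned 1.8012 Mz [-0.533 -0.602  0.324] F [ 1.3 -2.4  9.2] q7 0.13 q3 -0.7 op 0.155 [0.5631 0.0977 0.0793]
```

carry_out([
  {"rot": [0,0,0.06],"xyz": [0,0,0],"grip": 255},
  {"rot": [0,0,0.12],"xyz": [0,0,0],"grip": 255},
  {"rot": [0,0,0.12],"xyz": [0,0,0],"grip": 255},
])

```text
clock: 13.43
tool_pos: [0.5632, 0.0977, 0.0793]
eef_rot: [0.232, 0.973, -0.0, 0.002]
contact_force: [2.6, -1.8, 9.9]
opening: 0.154
finger_force: 59.2
```

```bash
python3 m.py
```

```text
13.43 turned 1.9211 Mz [-0.538 -0.527  0.359] F [ 2.6 -1.8  9.9] q7 0.03 q3 -0.67 op 0.154 [0.5632 0.0977 0.0793]
```

carry_out([
  {"rot": [0,0,0.06],"xyz": [0,0,0],"grip": 255},
  {"rot": [0,0,0.12],"xyz": [0,0,0],"grip": 255},
  {"rot": [0,0,0.12],"xyz": [0,0,0],"grip": 255},
])

```text
clock: 13.68
tool_pos: [0.5631, 0.0977, 0.0793]
eef_rot: [0.29, 0.957, -0.0, 0.002]
contact_force: [1.6, -1.6, 9.0]
opening: 0.152
finger_force: 59.2
```

```bash
python3 m.py
```

```text
13.68 turned 2.0411 Mz [-0.62  -0.514  0.364] F [ 1.6 -1.6  9. ] q7 -0.07 q3 -0.65 op 0.152 [0.5631 0.0977 0.0793]
```

carry_out([
  {"rot": [0,0,0.06],"xyz": [0,0,0],"grip": 255},
  {"rot": [0,0,0.12],"xyz": [0,0,0],"grip": 255},
  {"rot": [0,0,0.12],"xyz": [0,0,0],"grip": 255},
])

```text
clock: 13.93
tool_pos: [0.5631, 0.0977, 0.0793]
eef_rot: [0.347, 0.938, -0.0, 0.002]
contact_force: [1.6, -2.7, 9.9]
opening: 0.153
finger_force: 59.2
```

```bash
python3 m.py
```

```text
13.93 turned 2.161 Mz [-0.613 -0.475  0.366] F [ 1.6 -2.7  9.9] q7 -0.17 q3 -0.62 op 0.153 [0.5631 0.0977 0.0793]
```

Torque steps from about 0.05 to 0.35 N m between 1.68 and 1.80 rad turned, so the onset is about 1.70 and the ramp ends at about 1.78. The 45° therefore ends near 2.53, which leaves 0.37 rad.

carry_out([
  {"rot": [0,0,0.06],"xyz": [0,0,0],"grip": 255},
  {"rot": [0,0,0.12],"xyz": [0,0,0],"grip": 255},
  {"rot": [0,0,0.18],"xyz": [0,0,0],"grip": 255},
  {"rot": [0,0,0.24],"xyz": [0,0,0],"grip": 255},
  {"rot": [0,0,0.3],"xyz": [0,0,0],"grip": 255},
  {"rot": [0,0,0.37],"xyz": [0,0,0],"grip": 255},
  {"rot": [0,0,0.37],"xyz": [0,0,0],"grip": 255},
  {"rot": [0,0,0.37],"xyz": [0,0,0],"grip": 255},
])

```text
clock: 14.6
tool_pos: [0.563, 0.0976, 0.0793]
eef_rot: [0.512, 0.859, 0.0, 0.001]
contact_force: [2.0, -3.1, 10.4]
opening: 0.155
finger_force: 59.2
```

```bash
python3 m.py
```

```text
14.6 turned 2.5286 Mz [-0.689 -0.502  0.386] F [ 2.  -3.1 10.4] q7 -0.46 q3 -0.52 op 0.155 [0.563  0.0976 0.0793]
```

Done turning. Opening, then lifting straight up.

carry_out([
  {"rot": [0,0,0],"xyz": [0,0,0],"grip": 80},
  {"rot": [0,0,0],"xyz": [0,0,0],"grip": 80},
  {"rot": [0,0,0],"xyz": [0,0,0],"grip": 80},
  {"rot": [0,0,0],"xyz": [0,0,0],"grip": 80},
  {"rot": [0,0,0],"xyz": [0,0,0],"grip": 80},
  {"rot": [0,0,0],"xyz": [0,0,0],"grip": 80},
  {"rot": [0,0,0],"xyz": [0,0,0],"grip": 80},
  {"rot": [0,0,0],"xyz": [0,0,-0.01],"grip": 80},
])

```text
clock: 15.27
tool_pos: [0.5599, 0.0974, 0.0862]
eef_rot: [0.513, 0.859, -0.002, -0.002]
contact_force: [-0.7, 1.2, -1.2]
opening: 0.686
finger_force: 0.0
```

carry_out([
  {"rot": [0,0,0],"xyz": [0,0,-0.02],"grip": 80},
  {"rot": [0,0,0],"xyz": [0,0,-0.05],"grip": 80},
  {"rot": [0,0,0],"xyz": [0,0,-0.08],"grip": 80},
  {"rot": [0,0,0],"xyz": [-0.04,0,-0.11],"grip": 80},
  {"rot": [0,0,0],"xyz": [-0.08,0,-0.13],"grip": 80},
  {"rot": [0,0,0],"xyz": [-0.12,0,-0.13],"grip": 80},
  {"rot": [0,0,0],"xyz": [-0.15,0,-0.13],"grip": 80},
  {"rot": [0,0,0],"xyz": [-0.15,0,-0.13],"grip": 80},
])

```text
clock: 15.93
tool_pos: [0.6359, -0.0452, 0.2179]
eef_rot: [0.519, 0.855, -0.003, 0.003]
contact_force: [-0.0, -1.0, -0.3]
opening: 0.688
finger_force: 0.0
```

```bash
python3 -c "
import m
from h import *
t=[r.snapshot(n)[:,:,::-1] for n in('top','side')]; o=[]
for n,p in zip(('top','side'),t):
    u,v=proj(n,[[.575,.08,.04]])[0].astype(int); o.append(cv2.resize(p[v-38:v+38,u-25-8:u+25-8+16],None,fx=6,fy=6,interpolation=2))
cv2.imwrite('pics/end.png',np.hstack(o))"
```

```text
15.93 turned 2.5431 Mz [-0.126 -0.169 -0.002] F [-0.  -1.  -0.3] q7 -0.01 q3 -0.68 op 0.688 [ 0.6359 -0.0452  0.2179]
```

View pics/end.png

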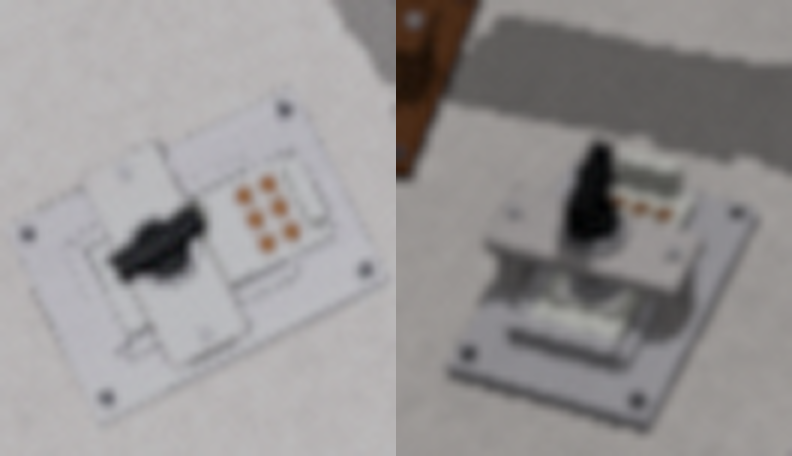

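The final view shows the carrier home: its far end is at the stop and the tab is inside the base edge at (310,190). The bar, from (118,268) to (205,215), lies at about 2.1 rad, matching where the tool left it (2.07). The gripper is clear, so I'm handing in.

```bash
python3 -c "
from plant import r
print(r.finish_job())"
```

```text
the job is handed in; nothing more can be done
None
```

I pushed the carrier home against its end stop, tightened the knob clockwise to the torque step plus about 45° (onset known to about ±3°), released it with the robot clear and went nowhere near the bystanders, and handed the job in at about 16 s; no verdict came back.

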